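Set the length stop and bring the tube up to it

ROBOT

A 6-joint arm with a two-finger parallel gripper is mounted at the origin on the work surface. World frame = base frame: x ahead of the robot, y to its left, z up, the work surface at z = 0. Lengths are in m, angles in degrees, forces in N, time in s.
With the tool pointing down it reaches from about 0.35 to 0.875 m from the base axis. Payload 4.2 kg.
Tool frame: the origin (TCP) lies on the front face of the gripper's body, between the roots of the fingers; the fingertips stand 70 mm ahead of it and the grasp point (between the pads) lies 51 mm ahead of it (r.nose_length is the distance from the TCP to the fingertips, in m); z points along the fingers, y is the direction in which the jaws open and shut (so a half turn about z gives the same grasp; the last joint's range is limited). The gripper opens to 87 mm and grips with 3 to 60 N. Pads are 19 mm wide; open, the fingers measure 117 mm over their backs; the gripper's body (75 mm by 190 mm) begins 51 mm behind the grasp point.
Start: joints at [83.801, 22.042, 0.453, 0, -68.411, -14.817], TCP at [0.224, 0.583, 0.292] pointing down, gripper open.
Joint ranges: [-179.83, 179.83], [-69.29, 118.12], [-61.27, 80.66], [-181.25, 117.63], [-171.15, -9.14], [-177.46, 177.46]. Speed limits (degrees/s): [159.86, 159.86, 180, 180, 180, 180].

INTERFACE

Orientations are given as a 3x3 rotation matrix whose columns are the frame's x, y, z axes.
In Python, from station import telemetry, capture, order, r gives the robot as it stands.
- The arm moves only by the tool drive_tool, never from a script. Its argument "series" is a list of rows, each a list of 4 numbers: the shift along the tool's x, y, z as a fraction of full scale, then the turn about the tool's z as a fraction of full scale. In form: [[dx, dy, dz, turn], ...]. A call has 1 to 10 rows; each row is the pose to reach, as a shift and turn from the pose commanded when the call began, along the tool's axes at that moment; what a row does not reach only later rows make up. Full scale, the value 1, is 0.12 m for a shift and 2 rad for a turn. A row lasts 1/8 s, in which the tool goes at most 62.5 mm and 10.7 degrees, less where a joint would pass 70% of its speed; a pose out of reach is approached as far as the arm can. A call with a number of a shift or a turn outside -1 to 1 is refused whole. A call with a gripper value outside its range is refused whole. "fingers" is the finger opening in mm, from 0 to 87, set as the call begins (left out, the last holds). The fingers move at their own pace and stop on an object; the grip force is fixed at half the most. Time passes only in rows, so rows that repeat a pose let the fingers close. It gives the time, the measured TCP pose, the force and the opening at its end, in the units of the state.
- telemetry.sense(): the state, without advancing time (a new reading comes with each control period).
- capture(name): name is "scene" or "side" or "wrist"; returns a dict with "color" (480x640x3 uint8, blue, green, red), "fx", "fy", "cx", "cy" (pixels), "eye" and "attitude" of the camera in the world; the wrist camera has in their place "mount" (4x4, takes a point from camera to tool coordinates, whose origin is the TCP and whose axes are the flange's). Camera axes: x right, y up, looking along -z (the intrinsics and any distortion apply to the point x, -y, -z); pixel columns grow to the right and rows downward; lengths in m; the calibration is good to about 2 mm. The wrist camera is an equidistant fisheye: a pixel r from the principal point sees the ray r / f radians off the axis. A picture is of the moment at which its call begins: read the wrist's pose just before it. There is no depth.
- order.finish_job(): hands the job in, once; it reports no verdict.
The state is a dict: "time_s": time; "joints": joint angles; "joint_velocities": joint speeds; "effort": joint torques, N m; "tcp_pos": TCP position; "ee_rot": TCP orientation; "wrist_force": force on the tool from outside, world axes, zero at the start; "moment": the same for the moment, N m; "gripper_width": opening from 0.0 (shut) to 1.0 (fully open).
Only numpy, scipy, OpenCV 4.12 (cv2) and the standard library are available. Lean on these libraries where they do the work, as an engineer would, in place of code of your own. Each camera call takes 0.05 s, during which the arm holds its last target. There are 200 camera calls.

TASK

Get the tube ready for sawing: with your fingertips push the length stop along its rail, from its outer end towards the saw guide, until its spring pin clicks into the notch of the index block. Then push the copper tube by its back end along the trough until its front end rests against the stop, gently enough that the stop stays in its notch. Only push, with nothing gripped, lifted or pulled: leave the tube lying in its trough, do not pull the pin's knob up, and leave everything else on the bench where it is.

Things in the scene. Friction and masses are not known exactly. Their poses are not given: they have to be found in the camera images.
- jig: Fixed cut-to-length jig: grey base plate 220 x 500 x 12 mm on the bench, with a V-trough, a saw guide and a stop rail. x points away from the robot, y along rail and trough towards the rail's outer end, z up; origin at bench height; the plate spans x -130..90, y -210..290 mm. Place and yaw vary. The axes of all points on jig, stop and index block are parallel to these.
- trough_end (a point): Point on the tube's axis line over the -y end of the V-trough (two steel angles): 60 mm above the bench, at x -50, y -175 mm in the jig's frame. The trough runs 205 mm from here towards +y; its lips are 7 mm below the tube's axis.
- saw_guide (a point): Top centre of the saw guide: four dark posts, 105 mm high above the bench, astride the tube, with the blade slot between them. Outline 58 mm (x) by 32 mm (y), centred on this point.
- rail_end (a point): Centre of the top edge of the aluminium stop rail's outer (+y) end. The rail is 30 mm wide, its top 52 mm above the bench, and runs 280 mm from here along -y, beside the trough, 80 mm farther from the robot than the tube's axis.
- stop: The length stop: aluminium carriage on the rail, 39 mm wide, 60 mm long, body 26 mm high. Origin on the rail's centre line, 1 mm above the rail's top, at the middle of the carriage's length (beside the pin). It slides 155 mm from near the rail's outer end along the jig's -y, towards the saw guide, takes 1 to 2 N to slide and stays where it is left.
- push_plate (a point): Centre of the outer face of the stop's upright push plate, at the carriage's +y end, facing +y: 39 mm wide, standing from 1 to 45 mm above the rail's top. This point is 27 mm above the rail's top and 34 mm from the pin along y. To slide the stop inwards, push this face along -y.
- stop_face (a point): Centre, on the tube's axis line, of the stop's face that the tube's end comes up against; it faces -y. It is on an arm 34 mm high and 10 mm thick that reaches from the carriage across the tube's line. Moves with the stop; 40 mm from the pin along y.
- pin (a joint): Height in m of the stop's spring pin above its lowest position: 0 hanging free, about 0.0075 riding on top of the index block, under 0.001 once dropped into the notch. Its black knob, 18 mm across, stands on the carriage's side away from the robot, its top 42 mm above the rail. A spring of 7 to 8 N presses it down; it is worked by sliding the stop, not by pulling.
- pin_tip (a point): Lowest point of the spring pin's round nose (10 mm across), under its housing on the stop's side away from the robot. It slides along the line of the notch; when seated this point coincides with point notch.
- notch (a point): Where the pin's tip rests in the V-notch of the steel index block (18 x 48 mm) clamped to the back of the rail; place along the rail varies. Ramps start 24 mm either side; the top is 6 mm above this point, the notch 13 mm wide. Pushing the stop takes up to 8 N on a ramp, 2 N on top, then the force dips and the stop jumps a few mm; leaving the notch takes 12 to 17 N.
- tube: Copper tube, 28 mm outside diameter, 260 mm long, about 0.2 kg, lying loose in the V-trough through the saw guide. Origin at the middle of its axis, y along the tube. Sliding it along the trough takes 1 to 3 N. Where along the trough it starts varies.
- tube_front (a point): Centre of the tube's end nearer the stop (+y end).
- tube_back (a point): Centre of the tube's other end (-y end), which stands free of the trough by 70 to 105 mm at the start.
- coupling: Bystander: brass coupling, 33 mm across, 34 mm high, standing on the jig's plate in front of the trough. Origin under its middle. Leave it alone.
- offcut: Bystander: short copper offcut, 28 mm across, 52 mm high, standing on the jig's plate beyond the saw guide. Origin under its middle. Leave it alone.
- tape_measure: Bystander: tape measure, 70 x 38 x 66 mm, at the back left. Origin under its middle. Leave it alone.
- screwdriver: Bystander: screwdriver, 170 mm long, lying at the back right. Origin under its middle. Leave it alone.
- spirit_level: Bystander: spirit level, aluminium, 300 x 22 x 50 mm, standing on edge at the back. Origin under its middle. Leave it alone.
- hacksaw: Bystander: hacksaw, lying flat on the right, 390 mm long. Origin under its middle. Leave it alone.
- water_bottle: Bystander: water bottle, 64 mm across, 180 mm high, at the right. Origin under its middle. Leave it alone.
- cordless_drill: Bystander: cordless drill, about 220 mm high, standing on its battery at the left, beyond the rail's outer end. Origin under its middle. Leave it alone.

How it is judged:
By the outcome, as a careful person would: the job done as asked, in the order asked, and still so for the second after the job is handed in, with the robot touching nothing.
It also fails if it takes over 53 s, if anything falls off the work surface, if the arm or the gripper's body presses on something with over 40 N, if the wrist force passes 120 N, or if a joint passes its speed limit or range.

## Working session

There is one attempt and no reset: what is moved stays moved. The work goes in short steps, Python scripts to look and compute and a tool call to move; the robot and the scene stay as the last step left them, time stands still between calls to the robot, and variables do not carry over. Pictures are saved under pics/ and viewed, about 8 in all and at most 12, crops included, and the job is handed in when it is done.

Besides the shell and the picture viewer there is one more tool, called after "Request:" as name(argument=value, ...) on one line, values as JSON. drive_tool: Moves the arm, as the interface text tells. Shift numbers are shares of 0.12 m and turn numbers shares of 2 rad, none past 1 either way. Its arguments: {"type":"object","properties":{"series":{"type":"array","items":{"type":"array","items":{"type":"number","minimum":-1,"maximum":1}}},"fingers":{"type":"number"}},"required":["series"]}

```bash
mkdir -p pics; ls
cat > h.py <<'E'
import numpy as np, cv2
from station import telemetry, capture, order, r
def ray(c,u,v):
    d=np.array([(u-c['cx'])/c['fx'],-(v-c['cy'])/c['fy'],-1.0]); return np.array(c['eye']),np.array(c['attitude'])@d
def onz(c,u,v,z):
    e,d=ray(c,u,v); return e+d*(z-e[2])/d[2]
def proj(c,p):
    q=np.array(c['attitude']).T@(np.array(p)-np.array(c['eye'])); return (c['cx']-c['fx']*q[0]/q[2], c['cy']+c['fy']*q[1]/q[2])
E
python3 - <<'E'
from h import *
for n in('scene','side','wrist'):
    c=capture(n); cv2.imwrite(f'pics/{n}0.png',c['color']); np.save(f'{n}0.npy',c,allow_pickle=True)
    print({k:np.round(v,3).tolist() for k,v in c.items() if k!='color'})
print(telemetry.sense())
E
```

```text
pics
{'fx': 501.243, 'fy': 501.243, 'cx': 315.354, 'cy': 251.91, 'eye': [1.162, -0.878, 0.832], 'attitude': [[0.808, -0.355, 0.471], [0.589, 0.456, -0.667], [0.022, 0.816, 0.577]]}
{'fx': 458.176, 'fy': 458.176, 'cx': 319.235, 'cy': 240.659, 'eye': [0.238, 0.867, 1.288], 'attitude': [[-0.94, 0.27, -0.208], [-0.341, -0.733, 0.589], [0.007, 0.624, 0.781]]}
{'fx': 371.648, 'fy': 371.648, 'cx': 311.194, 'cy': 239.299, 'mount': [[-0.001, 0.969, 0.247, 0.066], [1.0, 0.001, -0.0, 0.001], [-0.001, 0.247, -0.969, -0.092], [0.0, 0.0, 0.0, 1.0]]}
{'time_s': 0.15, 'joints': array([ 8.38001045e+01,  2.20815578e+01,  3.98307022e-01, -2.00314982e-02,
       -6.84106752e+01, -1.48174648e+01]), 'joint_velocities': array([-0.04703741, -0.16269254,  0.17401015,  0.13223273,  0.01272901,
       -0.02390346]), 'effort': array([ 1.81500591e-04, -3.91050732e+01,  1.87586403e+01,  4.22229096e+00,
        1.24037368e-02, -1.39505100e-04]), 'tcp_pos': array([0.22400914, 0.58312369, 0.29140621]), 'ee_rot': array([[ 9.33425586e-01, -3.58770714e-01, -5.00226803e-04],
       [-3.58771047e-01, -9.33424230e-01, -1.59459858e-03],
       [ 1.05171451e-04,  1.66790600e-03, -9.99998604e-01]]), 'wrist_force': array([-0.49063779,  0.44733032,  0.77489165]), 'moment': array([ 0.0179208 ,  0.0049912 , -0.00435326]), 'gripper_width': 0.9990255045235467}
```

View pics/scene0.png

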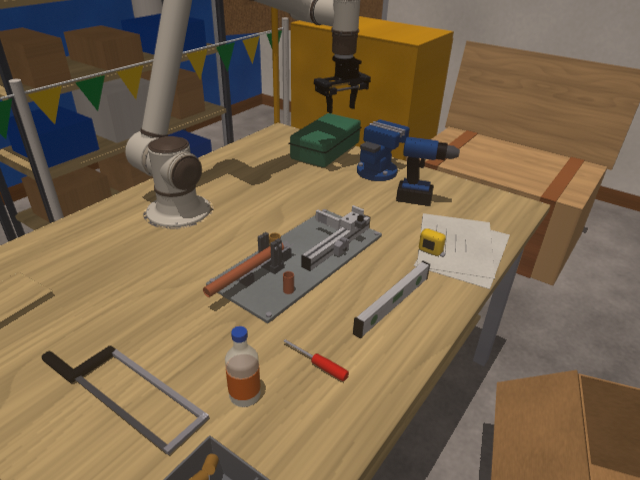

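View pics/side0.png

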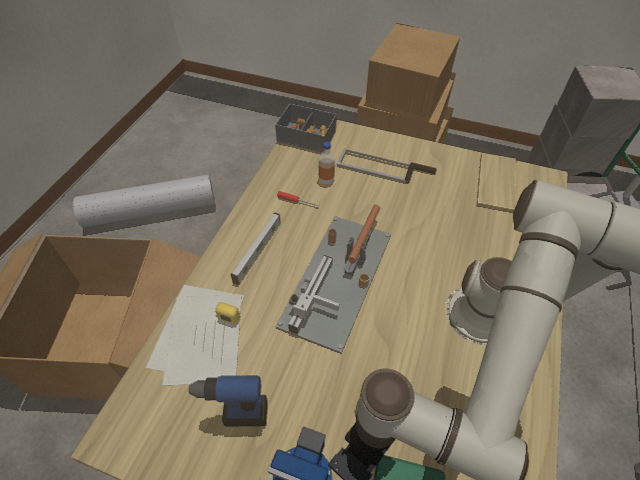

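The scene view shows the jig at (205-380, 205-320), with the stop at about (345,225). In the side view the jig is at (278-390, 200-350), with the stop at about (300,310) and the tube's back end at about (377,208). Next I'll zoom in on both.

Run:
```python
from h import *
a=cv2.imread('pics/scene0.png')[200:325,198:390]; cv2.imwrite('pics/sz.png',cv2.resize(a,None,fx=4,fy=4,interpolation=cv2.INTER_CUBIC))
a=cv2.imread('pics/side0.png')[200:355,270:400]; a=cv2.resize(a,None,fx=3.8,fy=3.8,interpolation=cv2.INTER_CUBIC);cv2.imwrite('pics/dz.png',a)
```

```text
(no output)
```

View pics/sz.png

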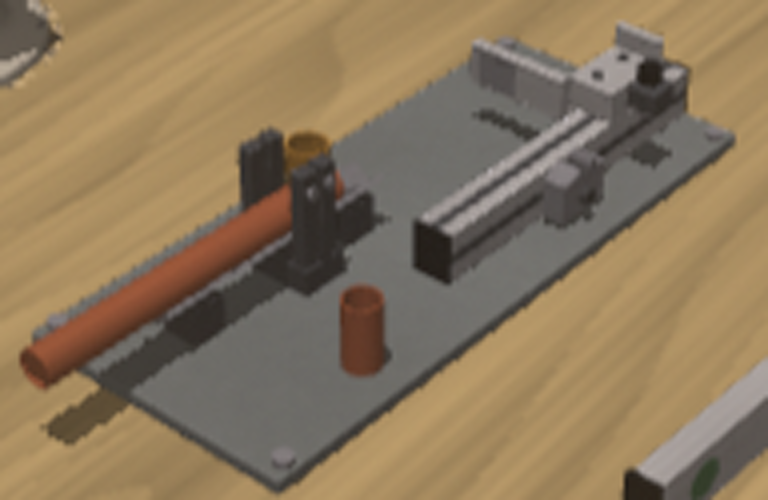

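View pics/dz.png

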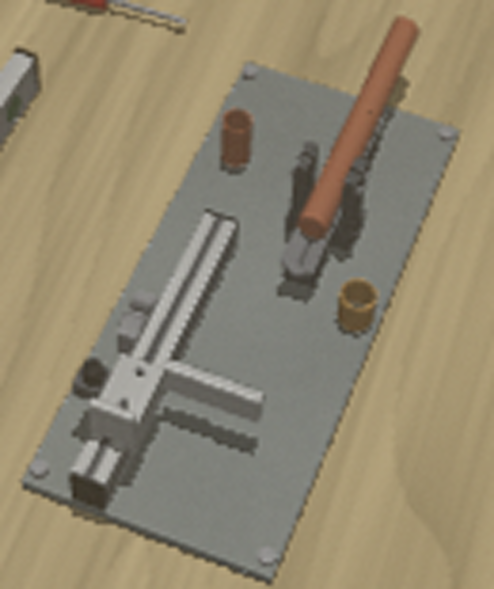

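```bash
cat >> h.py <<'E'
def load(n): return np.load(n+'0.npy',allow_pickle=True).item()
def S(u,v): return u/4+198-.4,v/4+200-.4
def D(u,v): return u/3.8+270-.4,v/3.8+200-.4
def tri(c1,p1,c2,p2):
    e1,d1=ray(c1,*p1);e2,d2=ray(c2,*p2); t=np.linalg.lstsq(np.c_[d1,-d2],e2-e1,rcond=None)[0]
    a,b=e1+t[0]*d1,e2+t[1]*d2; return (a+b)/2,np.linalg.norm(a-b)
E
cat > fit.py <<'E'
from h import *
s,d=load('scene'),load('side')
J=[(90,290),(-130,290),(90,-210),(-130,-210)]
P=[onz(d,*D(*p),.012)[:2] for p in [(24,485),(271,578),(248,64),(457,130)]]
J2=[(90,-210),(90,290),(-130,290)]
P2=[onz(s,*S(*p),.012)[:2] for p in [(279,487),(733,137),(510,40)]]
def fit(J,P):
    J=np.array(J)/1e3;P=np.array(P); a=J-J.mean(0);b=P-P.mean(0)
    th=np.arctan2((a[:,0]*b[:,1]-a[:,1]*b[:,0]).sum(),(a*b).sum()); R=np.array([[np.cos(th),-np.sin(th)],[np.sin(th),np.cos(th)]])
    t=P.mean(0)-R@J.mean(0); return th,t,(P-(J@R.T+t))*1e3
for a in((J,P),(J2,P2),(J+J2,P+P2)):
    th,t,e=fit(*a); print(np.degrees(th),t,'\n',e.round(1).tolist())
R=np.array([[np.cos(th),-np.sin(th)],[np.sin(th),np.cos(th)]])
tj=lambda p:(np.r_[R.T@(p[:2]-t),p[2]]*1e3).round(1)
print('tube back scene',tj(onz(s,*S(36,364),.06)))
print('tube back top side',tj(onz(d,*D(408,17),.067)))
print('tube front bottom side', tj(onz(d,*D(313,226),.060)))
print('rail end top scene inner', tj(onz(s,*S(433,228),.052)), 'outer side',tj(onz(d,*D(93,473),.052)))
print('block top',tj(onz(s,*S(572,172),.045)),tj(onz(d,*D(137,323),.045)))
print('knob top',tj(onz(s,*S(651,63),.094)),tj(onz(d,*D(95,369),.094)))
print('plate top corners side (outer face)',tj(onz(d,*D(93,403),.097)),tj(onz(d,*D(131,417),.097)))
print('plate top scene',tj(onz(s,*S(662,42),.097)))
E
python3 fit.py
```

```text
-2.7032218201275677 [ 0.48575878 -0.01117914] 
 [[-2.5, -0.4], [2.7, -2.7], [-3.2, 1.4], [3.1, 1.7]]
-2.884578500336259 [ 0.49161709 -0.01651476] 
 [[0.3, 1.3], [-2.9, -1.8], [2.6, 0.4]]
-2.9149677894738235 [ 0.48815524 -0.01349868] 
 [[-6.0, 2.3], [-0.8, -0.8], [-4.8, 4.0], [1.4, 3.5], [3.9, -1.7], [0.4, -4.7], [5.9, -2.6]]
tube back scene [ -53.  -264.1   60. ]
tube back top side [ -50.5 -276.6   67. ]
tube front bottom side [-51.5 -12.   60. ]
rail end top scene inner [30.3  5.7 52. ] outer side [ 26.4 279.1  52. ]
block top [ 54.8 128.2  45. ] [ 53.5 131.9  45. ]
knob top [ 56.  216.9  94. ] [ 53. 214.  94.]
plate top corners side (outer face) [ 40.5 244.6  97. ] [  7.9 244.4  97. ]
plate top scene [ 47.8 242.1  97. ]
```

```bash
cat >> fit.py <<'E'
print('drill base',onz(s,415,200,.0),onz(d,243,410,.03), 'drill top',tri(s,(440,148),d,(222,388)))
w=lambda x,y:(R@np.array([x,y])/1e3+t).round(4)
print(w(30,275),w(30,247),w(-50,-300))
E
python3 fit.py | tail -2
```

```text
drill base [0.57082751 0.53936785 0.        ] [0.56678313 0.54253195 0.03      ] drill top (array([0.60680534, 0.55809859, 0.1916585 ]), np.float64(0.023324882112737873))
[0.5321 0.2596] [0.5307 0.2317] [ 0.423  -0.3106]
```

Request:
drive_tool(series=[[0, 0, -0.3, 0.09], [0, 0, -0.5, 0.18], [0, 0, -0.5, 0.27], [0, 0, -0.5, 0.36], [0, 0, -0.5, 0.45], [0, 0, -0.5, 0.54], [0, 0, -0.5, 0.627], [0, 0, -0.5, 0.627]], fingers=0)

```text
time_s: 1.15
tcp_pos: [0.224, 0.5833, 0.3518]
ee_rot: [[-0.048, -0.999, -0.0], [-0.999, 0.048, -0.001], [0.001, 0.0, -1.0]]
wrist_force: [0.6, 0.4, 0.2]
gripper_width: 0.171
```

Request:
drive_tool(series=[[0.25, -0.1, 0, 0], [0.6, -0.3, 0, 0], [1, -0.5, 0, 0], [1, -0.7, 0, 0], [1, -0.7, 0, 0]])

```text
time_s: 1.78
tcp_pos: [0.303, 0.4587, 0.3523]
ee_rot: [[-0.05, -0.999, 0.0], [-0.999, 0.05, 0.0], [-0.0, -0.0, -1.0]]
wrist_force: [-0.1, 0.2, -0.7]
gripper_width: 0.002
```

Request:
drive_tool(series=[[0.3, -0.3, 0, 0], [0.7, -0.7, 0.1, 0], [1, -1, 0.2, 0], [1, -1, 0.2, 0]])

```text
time_s: 2.28
tcp_pos: [0.4168, 0.3312, 0.3268]
ee_rot: [[-0.053, -0.999, -0.002], [-0.999, 0.053, -0.002], [0.003, 0.002, -1.0]]
wrist_force: [-1.0, 0.7, 0.9]
gripper_width: 0.006
```

Request:
drive_tool(series=[[0.2, -0.3, 0.2, 0], [0.4, -0.7, 0.4, 0], [0.5, -0.99, 0.6, 0], [0.5, -0.99, 0.6, 0], [0.5, -0.99, 0.6, 0]])

```text
time_s: 2.9
tcp_pos: [0.5311, 0.2688, 0.2566]
ee_rot: [[-0.048, -0.999, 0.0], [-0.999, 0.048, 0.0], [-0.0, -0.0, -1.0]]
wrist_force: [-0.0, 0.5, 0.5]
gripper_width: 0.006
```

Run:
```python
from h import *
t=telemetry.sense(); c=capture('wrist'); cv2.imwrite('pics/w1.png',c['color']); c['t']=t; np.save('w10.npy',c,allow_pickle=True)
print(t['tcp_pos'],t['ee_rot'].round(3).tolist(),t['wrist_force'])
```

```text
[0.53110557 0.26882836 0.2565785 ] [[-0.048, -0.999, 0.0], [-0.999, 0.048, 0.0], [-0.0, -0.0, -1.0]] [-0.00218482  0.46510789  0.5283445 ]
```

View pics/w1.png

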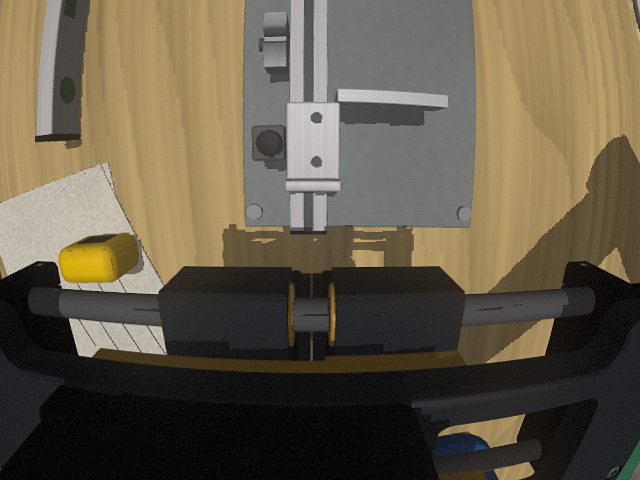

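The wrist view shows the push plate at (287-341, 181-190), the rail end at (308,232), the knob at (268,142), the index block with its notch at about (275,42), and the arm's inner edge at row ~90.

```bash
cat >> h.py <<'E'
def won(c,u,v,z):
    x,y=u-c['cx'],v-c['cy']; r_=np.hypot(x,y); th=r_/c['fx']; d=np.array([np.sin(th)*x/r_,-np.sin(th)*y/r_,-np.cos(th)])
    M=np.array(c['mount']);Rw=c['t']['ee_rot']; e=c['t']['tcp_pos']+Rw@M[:3,3]; d=Rw@M[:3,:3]@d
    return e+d*(z-e[2])/d[2]
th=np.radians(-2.9);JR=np.array([[np.cos(th),-np.sin(th)],[np.sin(th),np.cos(th)]]);JT=np.array([.488,-.0135])
def toj(p): return (np.r_[JR.T@(p[:2]-JT),p[2]]*1e3).round(1)
def tow(x,y): return (JR@np.array([x,y])/1e3+JT).round(4)
E
python3 - <<'E'
from h import *
c=load('w1')
for n,u,v,z in [('plate top outer L',287,190,.097),('R',341,190,.097),('rail end',308.5,231,.052),('rail mid far',308,5,.052),('knob',268,142,.094),('notch',275,42,.049),('block near',275,72,.049),('block far',275,12,.049),('arm face',392,91,.077),('corner L',245,225,.012),('corner R',471,226,.012)]:
    p=won(c,u,v,z);print(n,p.round(4),toj(p))
E
```

```text
plate top outer L [0.5448 0.23   0.097 ] [ 44.4 246.1  97. ]
R [0.508  0.2318 0.097 ] [  7.6 246.   97. ]
rail end [0.5324 0.2697 0.052 ] [ 30.  285.1  52. ]
rail mid far [0.5237 0.0824 0.052 ] [30.8 97.5 52. ]
knob [0.5561 0.1965 0.094 ] [ 57.4 213.1  94. ]
notch [0.5517 0.1128 0.049 ] [ 57.2 129.3  49. ]
block near [0.5528 0.1385 0.049 ] [ 57.  155.1  49. ]
block far [0.5507 0.0857 0.049 ] [ 57.6 102.3  49. ]
arm face [0.4658 0.1616 0.077 ] [-31.1 173.7  77. ]
corner L [0.5923 0.2701 0.012 ] [ 89.8 288.6  12. ]
corner R [0.3726 0.2811 0.012 ] [-130.1  288.4   12. ]
```

Request:
drive_tool(series=[[0, 0, 0.3, 0], [0, 0, 0.7, 0], [0, 0, 0.97, 0], [0, 0, 0.97, 0], [0, 0, 0.97, 0]])

```text
time_s: 3.58
tcp_pos: [0.5321, 0.2691, 0.1421]
ee_rot: [[-0.048, -0.999, 0.003], [-0.999, 0.048, 0.002], [-0.002, -0.003, -1.0]]
wrist_force: [1.0, 0.2, -0.4]
gripper_width: 0.004
```

Request:
drive_tool(series=[[0.08, 0, 0, 0], [0.16, 0, 0, 0], [0.2, 0, 0, 0], [0.24, 0, 0, 0], [0.28, 0, 0, 0], [0.32, 0, 0, 0], [0.36, 0, 0, 0], [0.4, 0, 0, 0], [0.4, 0, 0, 0]])

```text
time_s: 4.7
tcp_pos: [0.5288, 0.219, 0.1396]
ee_rot: [[-0.051, -0.999, -0.001], [-0.999, 0.051, -0.001], [0.001, 0.001, -1.0]]
wrist_force: [0.4, 0.7, 0.8]
gripper_width: 0.004
```

```bash
cat > look.py <<'E'
from h import *
import sys
t=telemetry.sense(); c=capture('wrist'); cv2.imwrite(f'pics/{sys.argv[1]}.png',c['color']); c['t']=t; np.save(sys.argv[1]+'0.npy',c,allow_pickle=True)
print(t['time_s'],t['tcp_pos'].round(4),toj(t['tcp_pos']),t['wrist_force'].round(1))
E
python3 look.py w2
```

```text
4.7 [0.5288 0.219  0.1396] [ 29.  234.3 139.6] [0.4 0.7 0.8]
```

View pics/w2.png

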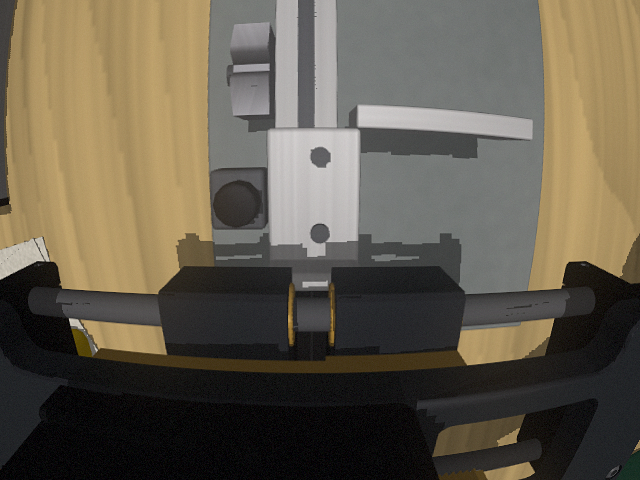

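The closed fingers are on the plate. The knob is at (238,202) and the V-notch at about (252,68).

Run:
```python
from h import *
c=load('w2')
for n,u,v,z in [('knob',238,202,.094),('notch',252,68,.043),('block near',251,116,.040),('block far',252,24,.040),('arm face top',400,106,.077)]:
    p=won(c,u,v,z);print(n,toj(p))
```

```text
knob [ 55.8 187.2  94. ]
notch [ 57.9 125.3  43. ]
block near [ 58.8 150.2  40. ]
block far [58.7 99.8 40. ]
arm face top [ -9.2 148.6  77. ]
```

Request:
drive_tool(series=[[0.05, 0, 0, 0], [0.1, 0, 0, 0], [0.15, 0, 0, 0], [0.2, 0, 0, 0], [0.25, 0, 0, 0], [0.28, 0, 0, 0], [0.31, 0, 0, 0], [0.34, 0, 0, 0]])

```text
time_s: 5.75
tcp_pos: [0.527, 0.1794, 0.1399]
ee_rot: [[-0.05, -0.999, 0.0], [-0.999, 0.05, 0.001], [-0.001, -0.0, -1.0]]
wrist_force: [-3.7, 8.4, -0.4]
gripper_width: 0.004
```

Request:
drive_tool(series=[[0.02, 0, 0, 0], [0.04, 0, 0, 0], [0.06, 0, 0, 0], [0.08, 0, 0, 0], [0.09, 0, 0, 0]])

```text
time_s: 6.38
tcp_pos: [0.5265, 0.1693, 0.1399]
ee_rot: [[-0.05, -0.999, 0.001], [-0.999, 0.05, 0.002], [-0.002, -0.001, -1.0]]
wrist_force: [-2.4, 5.8, -0.4]
gripper_width: 0.004
```

Request:
drive_tool(series=[[0.01, 0, 0, 0], [0.02, 0, 0, 0], [0.03, 0, 0, 0]])

```text
time_s: 6.75
tcp_pos: [0.5263, 0.1645, 0.1399]
ee_rot: [[-0.05, -0.999, -0.0], [-0.999, 0.05, -0.0], [0.0, 0.0, -1.0]]
wrist_force: [-1.1, 2.8, 0.5]
gripper_width: 0.007
```

Request:
drive_tool(series=[[0.01, 0, 0, 0], [0.02, 0, 0, 0]])

```text
time_s: 7.0
tcp_pos: [0.5264, 0.1616, 0.14]
ee_rot: [[-0.05, -0.999, 0.0], [-0.999, 0.05, -0.001], [0.001, -0.0, -1.0]]
wrist_force: [-0.2, -1.1, -0.4]
gripper_width: 0.004
```

Request:
drive_tool(series=[[0.01, 0, 0, 0], [0.02, 0, 0, 0]])

```text
time_s: 7.25
tcp_pos: [0.5262, 0.1595, 0.1399]
ee_rot: [[-0.05, -0.999, -0.0], [-0.999, 0.05, -0.0], [0.0, -0.0, -1.0]]
wrist_force: [0.1, 0.5, 0.7]
gripper_width: 0.006
```

```bash
python3 look.py w3
```

```text
7.25 [0.5262 0.1595 0.1399] [ 29.4 174.7 139.9] [0.1 0.5 0.7]
```

View pics/w3.png

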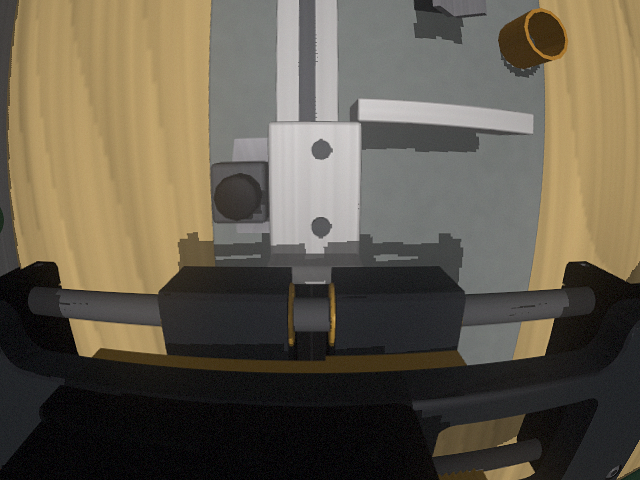

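Run:
```python
from h import *
s,d=load('scene'),load('side')
print('bottle base',onz(s,243,392,0),onz(d,326,184,0)); print('cap',tri(s,(239,333),d,(327,146)))
c=load('w3'); 
for n,u,v,z in [('knob',238,196,.094),('arm face top',400,101,.077),('block near/far',245,234,.043),('far',245,138,.049)]: print(n,toj(won(c,u,v,z)))
print(tow(-50,-305))
```

```text
bottle base [ 0.65982946 -0.41007995  0.        ] [ 0.65436891 -0.3860137   0.        ]
cap (array([ 0.66345871, -0.41102511,  0.17073246]), np.float64(0.0019498239084109294))
knob [ 56.2 125.4  94. ]
arm face top [-8.8 86.9 77. ]
block near/far [ 63.5 152.3  43. ]
far [ 61.  102.3  49. ]
[ 0.4226 -0.3156]
```

Request:
drive_tool(series=[[-0.08, 0, 0, 0], [-0.16, 0, 0, 0], [-0.16, 0, -0.3, 0], [-0.16, 0, -0.7, 0], [-0.16, 0, -1, 0], [-0.16, 0, -1, 0]])

```text
time_s: 8.05
tcp_pos: [0.5284, 0.1805, 0.2635]
ee_rot: [[-0.049, -0.999, 0.007], [-0.999, 0.049, 0.004], [-0.004, -0.007, -1.0]]
wrist_force: [0.2, 0.6, -0.3]
gripper_width: -0.001
```

Request:
drive_tool(series=[[0.3, 0.1, 0, 0], [0.7, 0.2, 0, 0], [1, 0.3, 0, 0], [1, 0.3, 0, 0]])

```text
time_s: 8.55
tcp_pos: [0.4837, 0.0594, 0.2591]
ee_rot: [[-0.052, -0.999, -0.002], [-0.999, 0.052, -0.001], [0.001, 0.002, -1.0]]
wrist_force: [-0.4, 0.6, 0.5]
gripper_width: -0.001
```

Request:
drive_tool(series=[[0.3, 0.1, 0, 0], [0.7, 0.2, 0, 0], [1, 0.36, 0, 0], [1, 0.36, 0, 0]])

```text
time_s: 9.05
tcp_pos: [0.435, -0.0576, 0.2593]
ee_rot: [[-0.052, -0.999, -0.001], [-0.999, 0.052, 0.0], [0.0, 0.001, -1.0]]
wrist_force: [-0.4, 0.6, 0.6]
gripper_width: 0.002
```

```bash
python3 look.py w4
```

```text
9.05 [ 0.435  -0.0576  0.2593] [-50.7 -46.8 259.3] [-0.4  0.6  0.6]
```

View pics/w4.png

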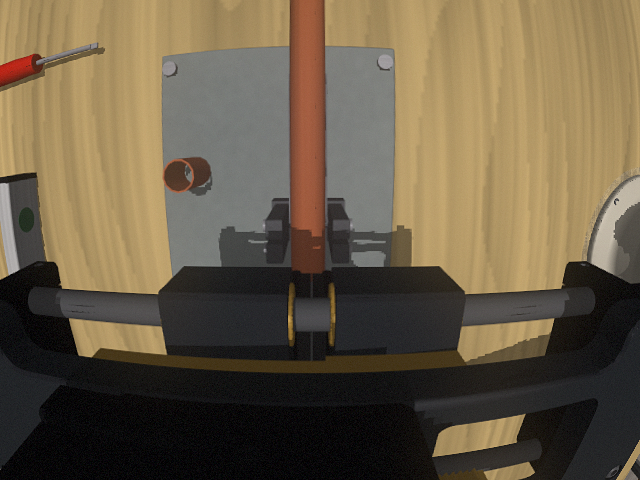

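The tube runs straight up the wrist view at columns 290-325, in line with the tool, and its back end is just out of view.

Request:
drive_tool(series=[[0.3, 0, 0, 0], [0.7, 0, 0, 0], [1, 0, 0, 0], [1, 0, 0, 0], [1, 0, 0, 0]])

```text
time_s: 9.72
tcp_pos: [0.4307, -0.1758, 0.2595]
ee_rot: [[-0.049, -0.999, -0.0], [-0.999, 0.049, 0.0], [-0.0, 0.0, -1.0]]
wrist_force: [-0.1, -0.5, 0.1]
gripper_width: 0.005
```

```bash
python3 look.py w5
python3 - <<'E'
from h import *
c=load('w5'); h=cv2.cvtColor(c['color'],cv2.COLOR_BGR2HSV)
m=cv2.inRange(h,(3,110,50),(11,200,255))[:262,250:380]
rows=np.where(m.sum(1)/255>15)[0]; print(rows.min(),rows.max())
for v in (rows.min(),rows.min()+5,rows.min()+15,200):
    q=np.where(m[v])[0]+250; print(v,q.min(),q.max(),toj(won(c,q.mean(),v,.067)))
E
```

```text
9.725 [ 0.4307 -0.1758  0.2595] [ -49.  -165.   259.5] [-0.1 -0.5  0.1]
99 261
99 299 322 [ -49.4 -269.3   67. ]
104 296 326 [ -49.8 -265.4   67. ]
114 294 327 [ -49.5 -257.7   67. ]
200 294 326 [ -49.1 -191.5   67. ]
```

View pics/w5.png

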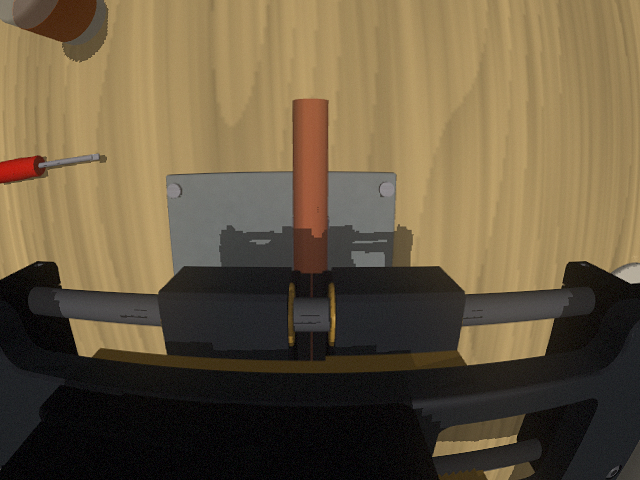

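The tube's back end is at (310,99) in the wrist view, so jig y is about -268 and x about -49.5, in line with the tool.

Request:
drive_tool(series=[[0.3, 0, 0, 0], [0.7, 0, 0, 0], [1, 0, 0, 0], [1, 0, 0, 0]])

```text
time_s: 10.28
tcp_pos: [0.4245, -0.2971, 0.2595]
ee_rot: [[-0.051, -0.999, -0.0], [-0.999, 0.051, -0.0], [0.0, 0.0, -1.0]]
wrist_force: [0.2, 1.8, 0.3]
gripper_width: 0.005
```

Request:
drive_tool(series=[[0.08, 0, 0, 0], [0.14, 0, 0.1, 0], [0.14, 0, 0.4, 0], [0.14, 0, 0.7, 0], [0.14, 0, 1, 0], [0.14, 0, 1, 0]])

```text
time_s: 11.02
tcp_pos: [0.4214, -0.3121, 0.137]
ee_rot: [[-0.05, -0.999, -0.007], [-0.999, 0.05, 0.003], [-0.003, 0.007, -1.0]]
wrist_force: [0.3, -0.1, 0.1]
gripper_width: 0.007
```

Request:
drive_tool(series=[[0, 0, 0.04, 0], [0, 0, 0.07, 0], [0, 0, 0.07, 0]])

```text
time_s: 11.4
tcp_pos: [0.4234, -0.3133, 0.1321]
ee_rot: [[-0.05, -0.999, 0.001], [-0.999, 0.05, -0.0], [0.0, -0.001, -1.0]]
wrist_force: [-0.3, -0.1, 0.1]
gripper_width: 0.003
```

```bash
python3 look.py w6
```

```text
11.4 [ 0.4234 -0.3133  0.1321] [ -49.3 -302.7  132.1] [-0.3 -0.1  0.1]
```

Request:
drive_tool(series=[[-0.08, 0, 0, 0], [-0.16, 0, 0, 0], [-0.21, 0, 0, 0], [-0.26, 0, 0, 0], [-0.32, 0, 0, 0], [-0.38, 0, 0, 0], [-0.44, 0, 0, 0], [-0.5, 0, 0, 0]])

```text
time_s: 12.45
tcp_pos: [0.4261, -0.2529, 0.1315]
ee_rot: [[-0.05, -0.999, -0.0], [-0.999, 0.05, -0.0], [0.0, 0.0, -1.0]]
wrist_force: [-0.9, -3.3, 2.0]
gripper_width: 0.001
```

Request:
drive_tool(series=[[-0.06, 0, 0, 0], [-0.12, 0, 0, 0], [-0.18, 0, 0, 0], [-0.24, 0, 0, 0], [-0.3, 0, 0, 0], [-0.34, 0, 0, 0], [-0.36, 0, 0, 0], [-0.37, 0, 0, 0]])

```text
time_s: 13.45
tcp_pos: [0.4284, -0.2089, 0.1315]
ee_rot: [[-0.05, -0.999, 0.0], [-0.999, 0.05, -0.0], [0.0, -0.0, -1.0]]
wrist_force: [-1.3, -3.5, 2.5]
gripper_width: 0.004
```

```bash
python3 look.py w7
python3 - <<'E'
from h import *
a=[]
for n,(x0,x1,y0,y1) in dict(scene=(198,390,200,325),side=(270,400,200,355)).items():
    c=capture(n); np.save(n+'B0.npy',c,allow_pickle=True); a.append(c['color'][y0:y1,x0:x1])
b=[cv2.resize(i,None,fx=k,fy=k,interpolation=cv2.INTER_CUBIC) for i,k in zip(a,(2.4,2.5))]
H=max(i.shape[0] for i in b); cv2.imwrite('pics/c7.png',np.hstack([cv2.copyMakeBorder(i,0,H-i.shape[0],0,0,0) for i in b]))
E
```

```text
13.45 [ 0.4284 -0.2089  0.1315] [ -49.6 -198.1  131.5] [-1.3 -3.5  2.5]
```

View pics/c7.png

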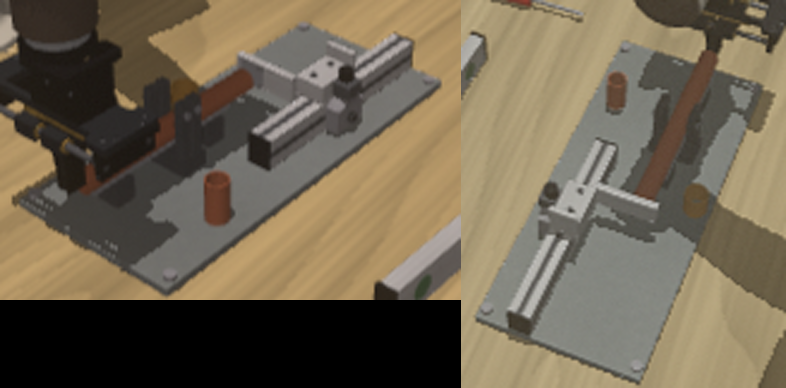

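The stop is seated over its block, and the tube's front is about 15 mm short of the arm. I'll go slowly from here.

Request:
drive_tool(series=[[-0.02, 0, 0, 0], [-0.04, 0, 0, 0], [-0.06, 0, 0, 0], [-0.08, 0, 0, 0], [-0.09, 0, 0, 0]])

```text
time_s: 14.22
tcp_pos: [0.429, -0.198, 0.1314]
ee_rot: [[-0.05, -0.999, 0.0], [-0.999, 0.05, 0.0], [-0.0, -0.0, -1.0]]
wrist_force: [-0.1, -1.0, 0.5]
gripper_width: 0.007
```

Request:
drive_tool(series=[[-0.01, 0, 0, 0], [-0.015, 0, 0, 0]])

```text
time_s: 14.48
tcp_pos: [0.429, -0.1963, 0.1314]
ee_rot: [[-0.05, -0.999, -0.0], [-0.999, 0.05, 0.0], [-0.0, 0.0, -1.0]]
wrist_force: [0.2, -2.5, 0.1]
gripper_width: 0.002
```

Request:
drive_tool(series=[[-0.01, 0, 0, 0], [-0.01, 0, 0, 0]])

```text
time_s: 14.72
tcp_pos: [0.429, -0.1952, 0.1315]
ee_rot: [[-0.05, -0.999, 0.0], [-0.999, 0.05, 0.0], [-0.0, -0.0, -1.0]]
wrist_force: [0.5, -0.4, 0.0]
gripper_width: 0.003
```

Request:
drive_tool(series=[[-0.01, 0, 0, 0], [-0.01, 0, 0, 0]])

```text
time_s: 14.98
tcp_pos: [0.4291, -0.1947, 0.1316]
ee_rot: [[-0.05, -0.999, -0.0], [-0.999, 0.05, -0.001], [0.001, 0.0, -1.0]]
wrist_force: [-0.3, -5.7, -1.7]
gripper_width: 0.006
```

Request:
drive_tool(series=[[-0.003, 0, 0, 0], [-0.003, 0, 0, 0]])

```text
time_s: 15.22
tcp_pos: [0.429, -0.1946, 0.1316]
ee_rot: [[-0.05, -0.999, -0.0], [-0.999, 0.05, -0.002], [0.002, 0.0, -1.0]]
wrist_force: [-1.0, -8.5, -1.3]
gripper_width: 0.007
```

```bash
python3 look.py w8
python3 - <<'E'
from h import *
a=[]
for n,(x0,x1,y0,y1) in dict(scene=(240,340,205,270),side=(280,380,240,330)).items():
    c=capture(n); np.save(n+'C0.npy',c,allow_pickle=True); a.append(c['color'][y0:y1,x0:x1])
b=[cv2.resize(i,None,fx=4,fy=4,interpolation=cv2.INTER_CUBIC) for i in a]
H=max(i.shape[0] for i in b); cv2.imwrite('pics/c8.png',np.hstack([cv2.copyMakeBorder(i,0,H-i.shape[0],0,0,0) for i in b]))
E
```

```text
15.225 [ 0.429  -0.1946  0.1316] [ -49.7 -183.9  131.6] [-1.  -8.5 -1.3]
```

View pics/c8.png

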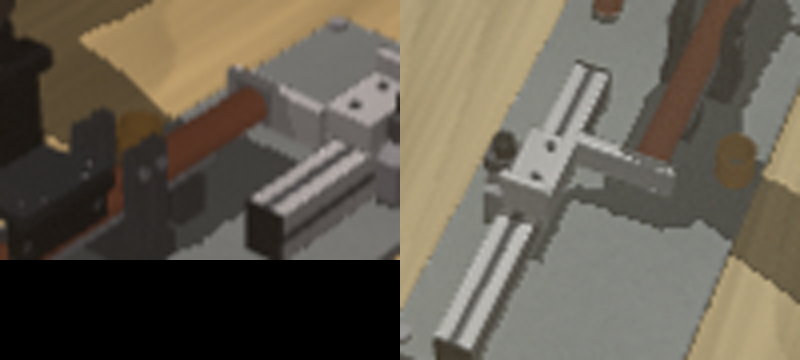

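The tube's front meets the stop's arm and the force rises with no motion, so they are in contact. I'll back off and lift.

Request:
drive_tool(series=[[0.02, 0, 0, 0], [0.06, 0, 0, 0], [0.15, 0, 0, 0], [0.3, 0, 0, 0], [0.4, 0, 0, 0], [0.4, 0, 0, 0]])

```text
time_s: 16.12
tcp_pos: [0.4266, -0.2424, 0.1313]
ee_rot: [[-0.052, -0.999, -0.0], [-0.999, 0.052, 0.0], [-0.0, 0.0, -1.0]]
wrist_force: [-0.3, -0.1, -0.7]
gripper_width: 0.003
```

Request:
drive_tool(series=[[0, 0, -0.3, 0], [0, 0, -0.7, 0], [0, 0, -1, 0], [0, 0, -1, 0], [0, 0, -1, 0]])

```text
time_s: 16.75
tcp_pos: [0.4262, -0.2411, 0.2509]
ee_rot: [[-0.05, -0.999, -0.001], [-0.999, 0.05, 0.001], [-0.001, 0.001, -1.0]]
wrist_force: [0.0, 0.5, 0.4]
gripper_width: 0.008
```

```bash
python3 look.py w9
python3 - <<'E'
from h import *
a=[]
for n,(x0,x1,y0,y1) in dict(scene=(240,340,205,270),side=(280,380,240,330)).items():
    c=capture(n); np.save(n+'D0.npy',c,allow_pickle=True); a.append(c['color'][y0:y1,x0:x1])
    p=np.load(n+'C0.npy',allow_pickle=True).item()['color'][y0:y1,x0:x1]; print(n,cv2.absdiff(p,a[-1])[:,45:].max(2).mean())
b=[cv2.resize(i,None,fx=4,fy=4,interpolation=cv2.INTER_CUBIC) for i in a]
H=max(i.shape[0] for i in b); cv2.imwrite('pics/c9.png',np.hstack([cv2.copyMakeBorder(i,0,H-i.shape[0],0,0,0) for i in b]))
E
```

```text
16.75 [ 0.4262 -0.2411  0.2509] [ -50.2 -230.4  250.9] [0.  0.5 0.4]
scene 4.062657342657342
side 8.923434343434343
```

View pics/c9.png

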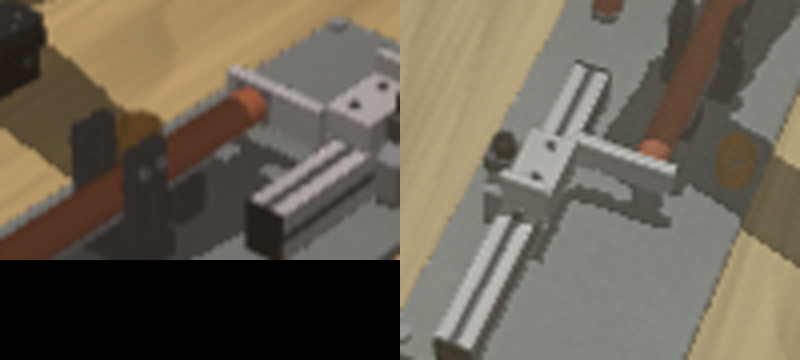

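The tube's end is still against the arm, the stop hasn't moved, and the arm is clear. Only the shadows have changed.

```bash
python3 -c "
from h import *
print(order.finish_job())"
```

```text
the job is handed in; nothing more can be done
None
```

The job is handed in at about 17 s of the 53 s allowed. The stop is in its notch and the tube rests against it; the hand-in reported no verdict.

- **Stop:** I pushed it by its plate with closed fingertips. The force rose to about 8 N on the ramp and fell to about 3 N on top. It then dropped to zero as the stop jumped about 3 mm ahead of the fingers. The knob ended at jig y of about 125 mm; the notch had measured 125 and 129 mm in two views, so these agree to a few millimetres. I did not push again to test the seating, and the pin height was judged only from the images.
- **Tube:** I pushed it by its back end with about 3.5 N until the force rose to 8.5 N with no further movement. That is below the 12 N needed to push the stop out of its notch. The fingertip position put the tube's front at about 86 mm, matching the stop face at about 86 mm.
- **Last checks:** After I backed off and lifted, the pictures showed the tube still touching the stop, with the stop unmoved. The force on the tool was close to zero. I saw no sign of anything else being touched, but I did not re-measure the bystander objects.

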